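Slide the battery pack into its charging dock and connect it

TASK

Push the heavy battery pack across the bench into its charging dock until its back sits flush against the dock's back stop, pushing low near its base so that it slides and never tips; do not lift it or touch its carrying handle. Only once it is fully home, press the push button on the small post beside the dock all the way down and let it go. Leave the knob and the other things on the bench alone.

Things in the scene. Friction and masses are not known exactly. Their poses are not given: they have to be found in the camera images.
- pack: grey steel battery pack: box 90 mm deep (x) x 130 wide (y), top 90 mm above the bench, on a rubber plinth 54 deep x 110 wide x 8 high; about 1.5 kg, loose before the dock's mouth, turned up to 0.12 rad from it. Origin: centre of its underside; +x: the side that goes into the dock; face to push at x = -45 mm, z 8 to 90 mm. Slides at about 6 to 14 N; pushed higher than 35 mm above the bench it may tip
- handle: black carrying handle on top of the pack: an arch of 10 mm bar, 100 mm long along the pack's y, its top 30 mm above the pack's top. Origin: on the pack's top face, 15 mm to +x of its centre, 90 mm above the bench. Not to be touched
- dock: fixed aluminium dock, no floor, front (-x) and top open. Back stop 180 mm wide, 75 high, its face at x = +45 mm. Side guides 22 mm high, 12 thick, 146 apart inside (pack: 130), straight from x = +45 to -45 mm, then flaring 0.52 rad to about 195 mm inside at x = -90. Origin: on the bench, where the pack's origin is when fully home; +x points into the dock, z up
- connect_top (a point): centre of the top of the black round push button, 26 mm across, about 72 mm above the bench, on a small white post (60 x 60 x 50 mm) to the left or right of the dock; pressed straight down, travel 6 mm, about 4 N when fully down, springs back
- connect (a joint): travel of the push button in m: 0 released, 0.006 fully down
- dimmer_grip (a point): centre of the black turning knob (36 mm across) on an equal white post on the other side of the dock; leave alone
- dimmer (a joint): turn of that knob in rad; leave alone
- jar: small amber jar, 48 mm across, 55 mm high, beside the dock, leave alone; origin: centre of its underside
- beaker: glass beaker, 52 mm across, 60 mm high, beside the dock, leave alone; origin: centre of its underside
- wash_bottle: white bottle, 60 mm across, 150 mm high, leave alone; origin: centre of its underside
- screwdriver: screwdriver lying on the bench, leave alone; origin: under its middle
- dish: white ceramic dish, 80 mm across, 30 mm high, leave alone; origin: centre of its underside
- mouse: black computer mouse, 100 x 58 x 33 mm, leave alone; origin: centre of its underside
Not all that is in view belongs to the job. Several things look just like the pack: the one meant starts nearest to the robot's base.

How it is judged:
On the way, in this order (a step that is already met when the one before it is completed fails the run):
1. the pack stands upright and fully home, square against the back stop, the button not pressed (x of pack in the frame of dock above -0.007 m and y of pack in the frame of dock between -0.014 and 0.014 m and angle between the x axis of pack and the x axis of dock, either way round below 0.08 rad and angle between pack's own z axis and vertical below 0.03 rad and height (world z) of pack below 0.005 m and value of joint connect below 0.002 m), for 0.2 s.
2. the button is pressed down with the pack still home (x of pack in the frame of dock above -0.007 m and y of pack in the frame of dock between -0.014 and 0.014 m and angle between the x axis of pack and the x axis of dock, either way round below 0.08 rad and angle between pack's own z axis and vertical below 0.03 rad and height (world z) of pack below 0.005 m and value of joint connect above 0.0045 m), for 0.05 s.
At the end, for the whole second after the job is handed in: the pack stands upright on the bench in the dock, its back within 7 mm of the back stop, square to it within 0.08 rad and within 14 mm of the middle, at rest; the button has been pressed (4.5 mm or more) after that and is released (all of step 1 and linear speed of pack below 0.01 m/s); the robot touches nothing.
It fails at once if the pack is tipped by more than 0.1 rad or lifted off the bench by more than 10 mm (angle between pack's own z axis and vertical above 0.1 rad or height (world z) of pack above 0.01 m).
It fails at once if the pack's carrying handle is touched (contact force between any of the fingers, the arm and handle above 0.5 N).
It fails at once if the button is pressed before the pack is home (value of joint connect above 0.003 m and not (x of pack in the frame of dock above -0.007 m)).
It fails at once if the knob is turned (value of joint dimmer above 0.15 rad or value of joint dimmer below -0.15 rad).
It fails at once if a bystander is moved by more than 25 mm (distance of any of jar, beaker, wash_bottle, screwdriver, dish, mouse from where it was at the start of the episode above 0.025 m).
It also fails if it takes over 51 s, if anything falls off the work surface, if the arm or the gripper's body presses on something with over 40 N, if the wrist force passes 120 N, or if a joint passes its speed limit or range.

ROBOT

A 6-joint arm with a two-finger parallel gripper is mounted at the origin on the work surface. World frame = base frame: x ahead of the robot, y to its left, z up, the work surface at z = 0. Lengths are in m, angles in rad, forces in N, time in s.
With the tool pointing down it reaches from about 0.375 to 0.975 m from the base axis. Payload 3.8 kg.
Tool frame: the origin (TCP) lies at the very end of the fingers, on their centre line; the grasp point (between the pads) lies 19 mm behind it (bot.tcp_to_grasp is the z of the grasp point in the tool frame, in m); z points along the fingers, y is the direction in which the jaws open and shut (so a half turn about z gives the same grasp; the last joint's range is limited). The gripper opens to 85 mm and grips with 20 to 120 N. Pads are 22 mm wide; open, the fingers measure 114 mm over their backs; the gripper's body (76 mm by 85 mm) begins 54 mm behind the grasp point. The pads swing forward as they close: fully open they stand 13 mm farther back than shut.
Start: joints at [1.116, 0.264, 1.604, -0, 1.274, -0.037], TCP at [0.274, 0.617, 0.231] pointing down, gripper open.
Joint ranges: [-2.63, 2.63], [-0.94, 2.18], [0.31, 2.57], [-1.31, 4.45], [0, 2.66], [-2.55, 2.55]. Speed limits (rad/s): [2.57, 2.57, 3.14, 3.14, 3.14, 3.14].

INTERFACE

Orientations are given as a rotation vector (axis times angle).
In Python, from workcell import status, vision, job, bot gives the robot as it stands.
- The arm moves only by the tool apply_moves, never from a script. Its argument "deltas" is a list of rows, each a list of 7 numbers: the shift along the tool's x, y, z in m, then the turn, a rotation vector about the tool's x, y, z in rad, then the closure, from 0 (fully open) to 1 (shut). In form: [[x, y, z, rx, ry, rz, jaw], ...]. A call has 1 to 8 rows; each row is the pose to reach, as a shift and turn from the pose commanded when the call began, along the tool's axes at that moment; what a row does not reach only later rows make up. A row lasts 1/12 s, in which the tool goes at most 41.7 mm and 7.16 degrees, less where a joint would pass 70% of its speed; a pose out of reach is approached as far as the arm can. A call with a gripper value outside its range is refused whole. The fingers move at their own pace and stop on an object; "squeeze" is the grip in N (left out, the last holds). Time passes only in rows, so rows that repeat a pose let the fingers close. It gives the time, the measured TCP pose, the force and the opening at its end, in the units of the state.
- status.read_state(): the state, without advancing time (a new reading comes with each control period).
- vision.read_camera(name): name is "scene" or "top" or "wrist"; returns the picture (420x560x3 uint8, red, green, blue); there is no depth.
- vision.get_calibration(name): a dict with "fov_y" (degrees; the focal length in pixels is half the picture's height over the tangent of half this angle, whatever the lens; pixels are square), "cx", "cy" (the principal point, pixels), "R" (3x3) and "t" (3): a world point X has camera coordinates R X + t; the wrist camera has in their place "tool_from_camera" (4x4, takes a point from camera to tool coordinates, whose origin is the TCP and whose axes are the flange's). Camera axes: x right, y down, z forward; pixel columns grow to the right and rows downward; lengths in m; the calibration is good to about 2 mm. A picture is of the moment at which its call begins: read the wrist's pose just before it. get_calibration takes no time and is no camera call.
- job.finish_job(): hands the job in, once; it reports no verdict.
The state is a dict: "time": time; "q": joint angles; "joint_vel": joint speeds; "joint_torque": joint torques, N m; "tool_pos": TCP position; "tcp_rot": TCP orientation; "wrist_force": force on the tool from outside, world axes, zero at the start; "torque": the same for the moment, N m; "width": opening from 0.0 (shut) to 1.0 (fully open).
Only numpy, scipy, OpenCV 4.12 (cv2) and the standard library are available. Lean on these libraries where they do the work, as an engineer would, in place of code of your own. Each camera call takes 0.05 s, during which the arm holds its last target. There are 200 camera calls.

## Working session

There is one attempt and no reset: what is moved stays moved. The work goes in short steps, Python scripts to look and compute and a tool call to move; the robot and the scene stay as the last step left them, time stands still between calls to the robot, and variables do not carry over. Pictures are saved under pics/ and viewed, about 8 in all and at most 12, crops included, and the job is handed in when it is done.

Besides the shell and the picture viewer there is one more tool, called in YAML: its name, and indented under it one key for each argument. apply_moves: Moves the arm, as the interface text tells. Its arguments: {"type":"object","properties":{"deltas":{"type":"array","items":{"type":"array","items":{"type":"number"}}},"squeeze":{"type":"number"}},"required":["deltas"]}

```bash
mkdir -p pics; ls
python3 - <<'E'
from workcell import status, vision, job, bot
import cv2
s=status.read_state();print(s)
for n in("scene","top"):
    cv2.imwrite(f"pics/{n}0.png",cv2.cvtColor(vision.read_camera(n),cv2.COLOR_RGB2BGR));print(n,vision.get_calibration(n))
print(vision.get_calibration("wrist"))
E
```

```text
pics
{'time': 0.0, 'q': array([ 1.11610362e+00,  2.64760076e-01,  1.60540609e+00,  2.31682827e-06,
        1.27371171e+00, -3.69295652e-02]), 'joint_vel': array([ 0.00048833, -0.00031823,  0.00194554,  0.00010792,  0.0005075 ,
       -0.00292765]), 'joint_torque': array([ 1.73451022e-03, -5.15108228e+01, -3.67316830e+01, -1.12822818e-04,
        1.27848750e-02,  2.32616196e-05]), 'tool_pos': array([0.27354785, 0.61626489, 0.22994005]), 'tcp_rot': array([-0.65134411, -3.07275706,  0.00348024]), 'wrist_force': array([0.20661621, 0.61638076, 0.32328766]), 'torque': array([-0.00012945, -0.01986953,  0.01047333]), 'width': 0.9990314853452282}
scene {'fov_y': 51.38764908414181, 'cx': 275.47006323111094, 'cy': 208.47270799240712, 'R': array([[ 0.76714994,  0.64146498, -0.0019088 ],
       [ 0.39053973, -0.46941633, -0.79191352],
       [-0.50888081,  0.60677095, -0.61063027]]), 't': array([-0.41463912, -0.14556471,  1.65314411])}
top {'fov_y': 45.54564710027624, 'cx': 278.02145057654167, 'cy': 206.66299361199628, 'R': array([[ 0.0241196 , -0.99970689,  0.00209204],
       [-0.98647102, -0.02413958, -0.16214871],
       [ 0.16215169,  0.00184723, -0.98676411]]), 't': array([0.00474981, 0.58414811, 1.33559335])}
{'fov_y': 61.97523350866413, 'cx': 281.6365785706586, 'cy': 212.62479890344292, 'tool_from_camera': array([[-1.52077430e-03, -9.55449084e-01, -2.95152054e-01,
         7.67399671e-02],
       [ 9.99998829e-01, -1.40255553e-03, -6.12234013e-04,
         6.77052563e-04],
       [ 1.70991282e-04, -2.95152640e-01,  9.55450098e-01,
        -1.41624657e-01],
       [ 0.00000000e+00,  0.00000000e+00,  0.00000000e+00,
         1.00000000e+00]])}
```

View pics/top0.png

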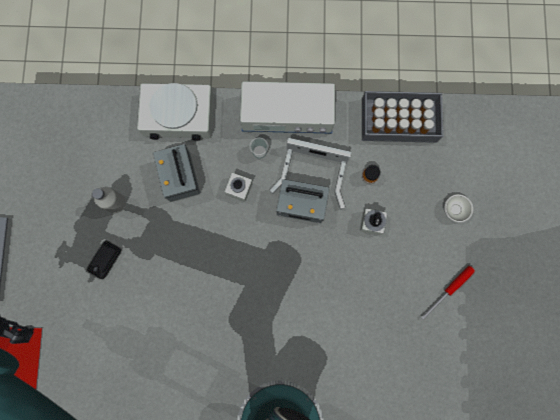

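View pics/scene0.png

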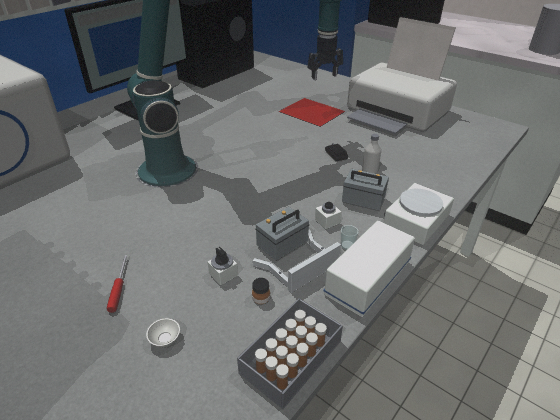

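The top view shows the pack at (303,200), the dock's back stop at (320,148), the round button at (238,184) and the knob at (375,219). The decoy pack is at (176,172). The scene view agrees: button post at (328,212), knob at (222,258).

Run:
```python
import cv2
i=cv2.imread("pics/top0.png")[125:245,215:395]
cv2.imwrite("pics/c1.png",cv2.resize(i,None,fx=4.4,fy=4.4,interpolation=cv2.INTER_CUBIC))
```

```text
(no output)
```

View pics/c1.png

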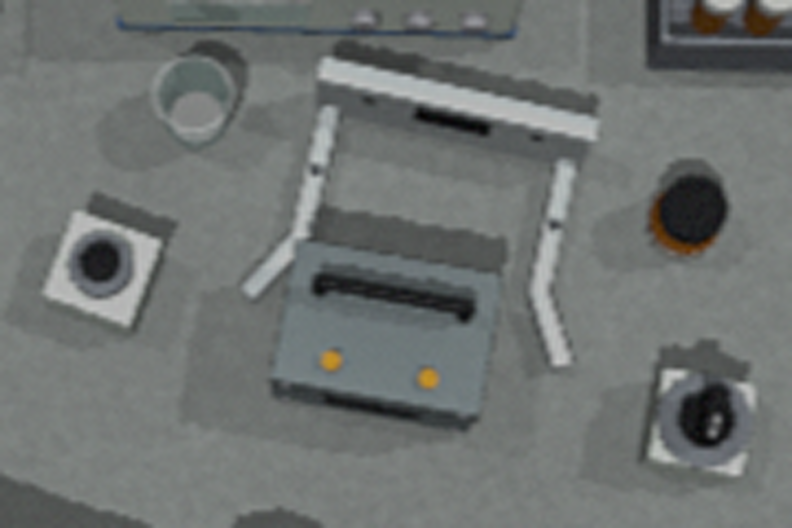

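```bash
cat > h.py <<'E'
import numpy as np
from workcell import vision
def ray(name,px,z,cal=None):
    c=cal or vision.get_calibration(name)
    f=210/np.tan(np.radians(c["fov_y"])/2)
    d=c["R"].T@np.array([(px[0]-c["cx"])/f,(px[1]-c["cy"])/f,1]); o=-c["R"].T@c["t"]
    return o+d*(z-o[2])/d[2]
E
python3 - <<'E'
from h import *
cr=lambda p:((p[0]+.5)/4.4+215-.5,(p[1]+.5)/4.4+125-.5)
R=lambda p,z:ray("top",cr(p),z)[:2]
P=dict(stopL=((318,82),.075),stopR=((597,140),.075),gL1=((338,110),.022),gL2=((313,238),.022),gR1=((557,160),.022),gR2=((532,290),.022),
pBL=((273,380),.09),pBR=((477,415),.09),pTR=((502,264),.09),pTL=((300,241),.09),but=((101,262),.072),knob=((703,420),.072),
bpa=((80,210),.05),bpb=((163,242),.05),bpc=((130,328),.05),bpd=((44,295),.05))
Q={k:R(*v) for k,v in P.items()}
for k,v in Q.items():print(k,v.round(4))
n=lambda a,b:(np.linalg.norm(Q[a]-Q[b]).round(4),np.degrees(np.arctan2(*(Q[a]-Q[b])[::-1])).round(1))
for a,b in[("stopL","stopR"),("gL1","gL2"),("gR1","gR2"),("pBL","pBR"),("pTL","pTR"),("pTL","pBL"),("pTR","pBR"),("gL1","gR1"),("gL2","gR2")]:print(a,b,n(a,b))
print("pack",np.mean([Q[k] for k in("pBL","pBR","pTR","pTL")],0))
print("post",np.mean([Q[k] for k in("bpa","bpb","bpc","bpd")],0))
E
```

```text
stopL [ 0.7578 -0.0014]
stopR [ 0.7245 -0.1769]
gL1 [ 0.755  -0.0155]
gL2 [ 0.6692 -0.001 ]
gR1 [ 0.7249 -0.1585]
gR2 [ 0.6384 -0.1427]
pBL [0.5651 0.0222]
pBR [ 0.5467 -0.102 ]
pTR [ 0.6406 -0.1165]
pTL [0.6519 0.0078]
but [0.6395 0.131 ]
knob [ 0.5495 -0.2426]
bpa [0.6775 0.1475]
bpb [0.658  0.0942]
bpc [0.6022 0.1131]
bpd [0.622 0.168]
stopL stopR (np.float64(0.1786), np.float64(79.3))
gL1 gL2 (np.float64(0.087), np.float64(-9.6))
gR1 gR2 (np.float64(0.088), np.float64(-10.3))
pBL pBR (np.float64(0.1256), np.float64(81.6))
pTL pTR (np.float64(0.1247), np.float64(84.8))
pTL pBL (np.float64(0.088), np.float64(-9.5))
pTR pBR (np.float64(0.095), np.float64(-8.7))
gL1 gR1 (np.float64(0.1461), np.float64(78.1))
gL2 gR2 (np.float64(0.145), np.float64(77.7))
pack [ 0.60106981 -0.04712957]
post [0.63992218 0.13069939]
```

```bash
cat >> h.py <<'E'
from workcell import status
from scipy.spatial.transform import Rotation as Ro
th=np.radians(-10.4); U=np.array([np.cos(th),np.sin(th),0]); V=np.array([-U[1],U[0],0]); Z=np.array([0,0,1.])
D0=np.array([.6969,-.0811,0])
def Rt(t):
    t=np.radians(t); return np.c_[-np.cos(t)*U-np.sin(t)*Z, V, -np.cos(t)*Z+np.sin(t)*U]
def dockpt(x,y,z): return D0+U*x+V*y+Z*z
def delta(p,R=None):
    s=status.read_state(); R0=Ro.from_rotvec(s["tcp_rot"]).as_matrix()
    R=R0 if R is None else R
    return np.r_[R0.T@(np.array(p)-s["tool_pos"]), Ro.from_matrix(R0.T@R).as_rotvec()].round(4).tolist()
def where():
    s=status.read_state(); d=s["tool_pos"]-D0
    print("t",round(s["time"],2),"dock xyz",(d@U).round(4),(d@V).round(4),d[2].round(4),"F",s["wrist_force"].round(1),"w",round(s["width"],2))
E
python3 -c "
from h import *
where();print(delta(dockpt(-.20,.016,.2),Rt(30)),dockpt(-.2,.016,.2))"
```

```text
t 0.1 dock xyz -0.5423 0.6096 0.2301 F [ 0.  -0.9 -0.4] w 1.0
[-0.4717, -0.4969, 0.031, -0.0638, -0.5215, -0.2304] [ 0.50307401 -0.02925903  0.2       ]
```

apply_moves:
  deltas:
    - [-0.47, -0.497, 0.03, -0.064, -0.52, -0.23, 0.3]
    - [-0.47, -0.497, 0.03, -0.064, -0.52, -0.23, 0.3]
    - [-0.47, -0.497, 0.03, -0.064, -0.52, -0.23, 0.3]
    - [-0.47, -0.497, 0.03, -0.064, -0.52, -0.23, 0.3]
    - [-0.47, -0.497, 0.03, -0.064, -0.52, -0.23, 0.3]
    - [-0.47, -0.497, 0.03, -0.064, -0.52, -0.23, 0.3]
    - [-0.47, -0.497, 0.03, -0.064, -0.52, -0.23, 0.3]
    - [-0.47, -0.497, 0.03, -0.064, -0.52, -0.23, 0.3]

```text
time: 0.77
tool_pos: [0.3841, 0.3012, 0.2156]
tcp_rot: [0.235, 2.61, -0.062]
wrist_force: [-0.1, -0.7, -0.6]
width: 0.701
```

```bash
python3 -c "
from h import *
where();print(delta(dockpt(-.20,.016,.2),Rt(30)))"
```

```text
t 0.77 dock xyz -0.3767 0.3195 0.2156 F [-0.1 -0.7 -0.6] w 0.7
[-0.1449, -0.3039, 0.1011, 0.0019, -0.0012, 0.0014]
```

apply_moves:
  deltas:
    - [-0.145, -0.304, 0.101, 0, 0, 0, 0.3]
    - [-0.145, -0.304, 0.101, 0, 0, 0, 0.3]
    - [-0.145, -0.304, 0.101, 0, 0, 0, 0.3]
    - [-0.145, -0.304, 0.101, 0, 0, 0, 0.3]
    - [-0.145, -0.304, 0.101, 0, 0, 0, 0.3]
    - [-0.145, -0.304, 0.101, 0, 0, 0, 0.3]
    - [-0.145, -0.304, 0.101, 0, 0, 0, 0.3]
    - [-0.145, -0.304, 0.101, 0, 0, 0, 0.3]

```text
time: 1.43
tool_pos: [0.4967, -0.0128, 0.2018]
tcp_rot: [0.239, 2.608, -0.061]
wrist_force: [0.3, 1.8, -0.4]
width: 0.7
```

Run:
```python
from h import *
import cv2
s=status.read_state();where();print(s["tcp_rot"],delta(dockpt(-.20,.016,.2),Rt(30)))
im=cv2.cvtColor(vision.read_camera("wrist"),cv2.COLOR_RGB2BGR);cv2.imwrite("pics/w1.png",im)
```

```text
t 1.43 dock xyz -0.2092 0.0311 0.2018 F [ 0.3  1.8 -0.4] w 0.7
[ 0.2389176   2.60758433 -0.06067069] [-0.0071, -0.0151, 0.0062, 0.0019, 0.0008, -0.0017]
```

View pics/w1.png

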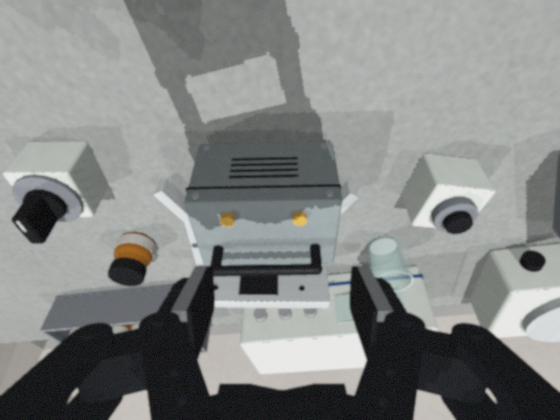

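The wrist view has the robot's side at the top. The pack's push face spans about (188..340, 145..188), the handle is at (267,268), the button at (457,220) and the knob at (40,200).

```bash
cat >> h.py <<'E'
def wcal(s):
    c=dict(vision.get_calibration("wrist")); T=np.eye(4); T[:3,:3]=Ro.from_rotvec(s["tcp_rot"]).as_matrix(); T[:3,3]=s["tool_pos"]
    M=np.linalg.inv(T@c["tool_from_camera"]); c["R"]=M[:3,:3]; c["t"]=M[:3,3]; return c
def dk(p): d=p-D0; return np.array([d@U,d@V]).round(4)
E
python3 - <<'E'
from h import *
s=status.read_state(); c=wcal(s)
for n,p,z in[("topL",(340,188),.09),("topR",(187,189),.09),("botL",(332,143),.008),("botR",(199,147),.008),("button",(458,222),.072),("stopL",(329,306),.075),("stopR",(213,303),.075)]: 
    q=ray("",p,z,c);print(n,q[:2].round(4),dk(q))
E
```

```text
topL [0.5532 0.0139] [-0.1585  0.0675]
topR [ 0.5321 -0.1023] [-0.1583 -0.0506]
botL [0.5712 0.014 ] [-0.1409  0.0708]
botR [ 0.5515 -0.114 ] [-0.1371 -0.0586]
button [0.6346 0.1194] [-0.0974  0.186 ]
stopL [ 0.7688 -0.0131] [0.0584 0.0799]
stopR [ 0.7345 -0.1537] [ 0.0501 -0.0646]
```

The arm was still settling, so I'll redo this with the pose recorded just before the picture was taken.

Run:
```python
from h import *
where()
c=wcal(dict(tool_pos=[.4967,-.0128,.2018],tcp_rot=[.2389,2.6076,-.0607]))
for n,p,z in[("topL",(340,188),.09),("topR",(187,189),.09),("botL",(332,143),.008),("botR",(199,147),.008),("button",(458,222),.072),("stopL",(329,306),.075),("stopR",(213,303),.075)]: 
    q=ray("",p,z,c);print(n,q[:2].round(4),dk(q))
print(delta(dockpt(-.20,.018,.1),Rt(30)))
print(delta(dockpt(-.20,.018,.011),Rt(30)))
```

```text
t 1.48 dock xyz -0.206 0.0227 0.2023 F [ 0.9 -0.9  0.5] w 0.7
topL [0.5509 0.0238] [-0.1626  0.0768]
topR [ 0.5301 -0.0921] [-0.162  -0.0409]
botL [0.5689 0.0244] [-0.145   0.0807]
botR [ 0.5497 -0.1033] [-0.1408 -0.0484]
button [0.6322 0.1301] [-0.1018  0.1961]
stopL [ 0.766  -0.0015] [0.0536 0.0908]
stopR [ 0.7315 -0.1414] [ 0.0449 -0.0531]
[0.0461, -0.0043, 0.0915, -0.0067, 0.0021, -0.0055]
[0.0908, -0.0041, 0.1685, -0.0067, 0.0021, -0.0055]
```

apply_moves:
  deltas:
    - [0.046, -0.004, 0.091, 0, 0, 0, 0.3]
    - [0.046, -0.004, 0.091, 0, 0, 0, 0.3]
    - [0.046, -0.004, 0.091, 0, 0, 0, 0.3]
    - [0.082, -0.004, 0.153, 0, 0, 0, 0.3]
    - [0.082, -0.004, 0.153, 0, 0, 0, 0.3]
    - [0.09, -0.004, 0.168, 0, 0, 0, 0.3]
    - [0.09, -0.004, 0.168, 0, 0, 0, 0.3]
    - [0.09, -0.004, 0.168, 0, 0, 0, 0.3]

```text
time: 2.15
tool_pos: [0.5006, -0.015, 0.0096]
tcp_rot: [0.238, 2.613, -0.061]
wrist_force: [-0.3, 0.4, 0.4]
width: 0.696
```

Run:
```python
from h import *
import cv2
where()
for n in("scene",):
    im=cv2.cvtColor(vision.read_camera(n),cv2.COLOR_RGB2BGR);cv2.imwrite("pics/s2.png",cv2.resize(im[120:320,180:420],None,fx=3.2,fy=2.9*3.2/2.9))
print(delta(dockpt(-.165,.018,.011),Rt(30)))
```

```text
t 2.15 dock xyz -0.205 0.0296 0.0096 F [-0.3  0.4  0.4] w 0.7
[-0.033, -0.0119, 0.0195, 0.002, -0.0011, -0.0011]
```

View pics/s2.png

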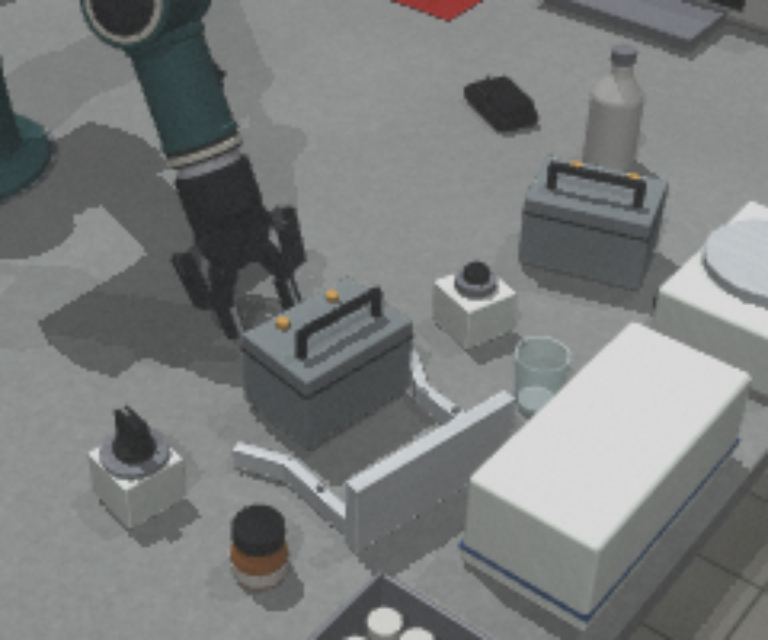

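The scene crop shows the fingers low behind the pack at (255,310), well clear of its face and handle. I'll check where the arm settled.

Run:
```python
from h import *
where();print(delta(dockpt(-.165,.016,.011),Rt(30)))
```

```text
t 2.2 dock xyz -0.2033 0.0299 0.0115 F [-0.1 -0.9  0.6] w 0.7
[-0.033, -0.0139, 0.0195, 0.002, -0.0011, -0.0011]
```

apply_moves:
  deltas:
    - [-0.016, -0.014, 0.009, 0, 0, 0, 0.3]
    - [-0.033, -0.014, 0.019, 0, 0, 0, 0.3]
    - [-0.033, -0.014, 0.019, 0, 0, 0, 0.3]
    - [-0.033, -0.014, 0.019, 0, 0, 0, 0.3]
    - [-0.033, -0.014, 0.019, 0, 0, 0, 0.3]
    - [-0.033, -0.014, 0.019, 0, 0, 0, 0.3]

```text
time: 2.7
tool_pos: [0.5366, -0.0356, 0.0118]
tcp_rot: [0.238, 2.609, -0.061]
wrist_force: [-1.3, 0.7, -0.7]
width: 0.7
```

Run:
```python
from h import *
where();print(delta(dockpt(-.055,.0,.011),Rt(30)))
```

```text
t 2.7 dock xyz -0.1659 0.0158 0.0118 F [-1.3  0.7 -0.7] w 0.7
[-0.0957, -0.0158, 0.0561, 0.002, -0.0003, -0.0012]
```

apply_moves:
  deltas:
    - [-0.0035, 0, 0.002, 0, 0, 0, 0.3]
    - [-0.007, 0, 0.004, 0, 0, 0, 0.3]
    - [-0.0105, 0, 0.006, 0, 0, 0, 0.3]
    - [-0.014, 0, 0.008, 0, 0, 0, 0.3]
    - [-0.0175, -0.0005, 0.01, 0, 0, 0, 0.3]
    - [-0.021, -0.0015, 0.012, 0, 0, 0, 0.3]
    - [-0.0245, -0.0025, 0.014, 0, 0, 0, 0.3]
    - [-0.028, -0.0035, 0.016, 0, 0, 0, 0.3]

```text
time: 3.37
tool_pos: [0.5611, -0.0443, 0.0068]
tcp_rot: [0.238, 2.623, -0.063]
wrist_force: [-26.1, 7.8, 14.9]
width: 0.701
```

Run:
```python
from h import *
where();print(status.read_state()["torque"])
```

```text
t 3.37 dock xyz -0.1402 0.0117 0.0068 F [-26.1   7.8  14.9] w 0.7
[1.23519079 2.47402758 0.93142549]
```

Run:
```python
from h import *
import cv2
im=cv2.cvtColor(vision.read_camera("top"),cv2.COLOR_RGB2BGR);cv2.imwrite("pics/t3.png",cv2.resize(im[125:245,215:395],None,fx=4.4,fy=4.4,interpolation=cv2.INTER_CUBIC))
where()
```

```text
t 3.42 dock xyz -0.14 0.0115 0.0066 F [-19.1   4.5   9.1] w 0.7
```

View pics/t3.png

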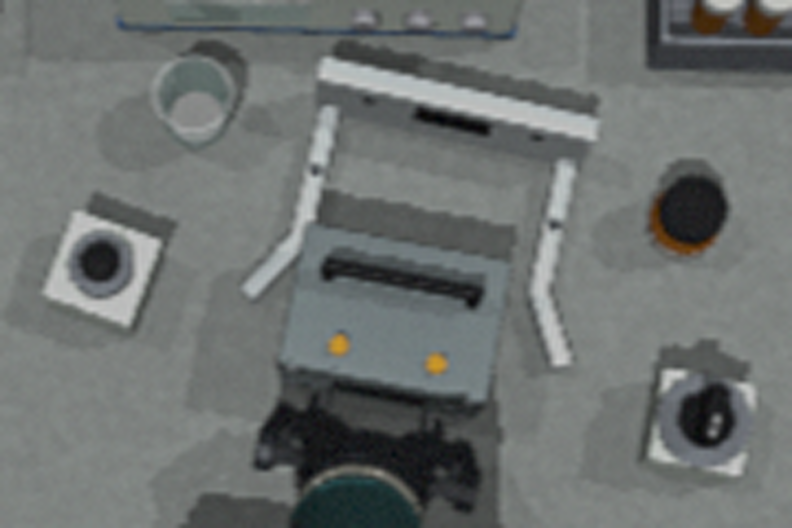

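The pack has moved about 10 mm in and 3 mm towards the middle, still square (dots at (339,345) and (436,363)). The tip has sagged close to the bench, so I'll back off, raise it and push on.

apply_moves:
  deltas:
    - [0.009, 0, -0.005, 0, 0, 0, 0.3]
    - [0.009, 0, -0.005, 0, 0, 0, 0.3]
    - [0.006, 0, -0.01, 0, 0, 0, 0.3]
    - [0.006, 0, -0.01, 0, 0, 0, 0.3]
    - [0.006, 0, -0.01, 0, 0, 0, 0.3]

```text
time: 3.83
tool_pos: [0.5595, -0.0434, 0.0179]
tcp_rot: [0.239, 2.607, -0.06]
wrist_force: [-0.7, 0.6, 0.7]
width: 0.696
```

Run:
```python
from h import *
where();print(delta(dockpt(-.10,.0,.014),Rt(30)))
```

```text
t 3.83 dock xyz -0.1419 0.0123 0.0179 F [-0.7  0.6  0.7] w 0.7
[-0.0344, -0.0123, 0.0244, 0.0022, 0.0015, -0.0017]
```

apply_moves:
  deltas:
    - [-0.0035, 0, 0.002, 0, 0, 0, 0.3]
    - [-0.007, -0.001, 0.004, 0, 0, 0, 0.3]
    - [-0.0105, -0.002, 0.006, 0, 0, 0, 0.3]
    - [-0.014, -0.0035, 0.008, 0, 0, 0, 0.3]
    - [-0.0175, -0.005, 0.01, 0, 0, 0, 0.3]
    - [-0.021, -0.0065, 0.012, 0, 0, 0, 0.3]
    - [-0.0245, -0.008, 0.014, 0, 0, 0, 0.3]
    - [-0.028, -0.0095, 0.016, 0, 0, 0, 0.3]

```text
time: 4.5
tool_pos: [0.5837, -0.0579, 0.013]
tcp_rot: [0.238, 2.619, -0.061]
wrist_force: [-5.4, 3.7, -3.4]
width: 0.697
```

```bash
cat >> h.py <<'E'
import cv2
def dots():  # orange dots on pack top z=.09: dock coords via top camera
    im=cv2.cvtColor(vision.read_camera("top"),cv2.COLOR_RGB2HSV)
    m=cv2.inRange(im,(12,150,120),(30,255,255)); m[:190]*=1; m[:,:270]=0; m[:,350:]=0; m[:140]=0;m[230:]=0
    n,_,st,ce=cv2.connectedComponentsWithStats(m)
    P=[(dk(ray("top",ce[i],.092)),ce[i].round(1).tolist(),int(st[i,4])) for i in range(1,n) if st[i,4]>3]
    P.sort(key=lambda a:-a[0][1]); 
    for p in P: print("dot",*p)
    if len(P)==2: a,b=P[0][0],P[1][0]; print("mid",(a+b)/2,"yaw rel dock",np.arctan2(-(a-b)[0],(a-b)[1]).round(3),"sep",np.linalg.norm(a-b).round(4))
E
python3 -c "
from h import *
where();dots();where()"
```

```text
t 4.5 dock xyz -0.1155 0.0024 0.013 F [-5.4  3.7 -3.4] w 0.7
dot [-0.0931  0.0347] [296.6, 194.2] 12
dot [-0.0925 -0.0252] [318.5, 198.5] 12
mid [-0.0928   0.00475] yaw rel dock 0.01 sep 0.0599
t 4.55 dock xyz -0.1143 0.0023 0.0137 F [-4.9  0.9 -2.1] w 0.7
```

apply_moves:
  deltas:
    - [-0.0035, 0, 0.002, 0, 0, 0, 0.3]
    - [-0.007, -0.001, 0.004, 0, 0, 0, 0.3]
    - [-0.0105, -0.001, 0.006, 0, 0, 0, 0.3]
    - [-0.014, -0.002, 0.008, 0, 0, 0, 0.3]
    - [-0.0175, -0.003, 0.01, 0, 0, 0, 0.3]
    - [-0.021, -0.004, 0.012, 0, 0, 0, 0.3]
    - [-0.0245, -0.004, 0.014, 0, 0, 0, 0.3]
    - [-0.028, -0.004, 0.016, 0, 0, 0, 0.3]

```text
time: 5.22
tool_pos: [0.6144, -0.0678, 0.0129]
tcp_rot: [0.24, 2.62, -0.061]
wrist_force: [-6.8, 0.9, -2.1]
width: 0.698
```

```bash
python3 -c "
from h import *
where();dots()"
```

```text
t 5.22 dock xyz -0.0835 -0.0018 0.0129 F [-6.8  0.9 -2.1] w 0.7
dot [-0.0609  0.0301] [300.6, 183.1] 11
dot [-0.0607 -0.03  ] [322.5, 187.5] 12
mid [-6.08e-02  5.00e-05] yaw rel dock 0.003 sep 0.0601
```

apply_moves:
  deltas:
    - [-0.003, 0, 0.0018, 0, 0, 0, 0.3]
    - [-0.006, 0, 0.0035, 0, 0, 0, 0.3]
    - [-0.009, 0, 0.0052, 0, 0, 0, 0.3]
    - [-0.012, 0, 0.007, 0, 0, 0, 0.3]
    - [-0.0145, 0, 0.0084, 0, 0, 0, 0.3]
    - [-0.017, 0, 0.0098, 0, 0, 0, 0.3]
    - [-0.019, 0, 0.011, 0, 0, 0, 0.3]
    - [-0.021, 0, 0.0121, 0, 0, 0, 0.3]

```text
time: 5.93
tool_pos: [0.6382, -0.0722, 0.0128]
tcp_rot: [0.24, 2.62, -0.061]
wrist_force: [-6.4, 0.9, -2.1]
width: 0.702
```

```bash
python3 -c "
from h import *
where();dots()"
```

```text
t 5.93 dock xyz -0.0593 -0.0018 0.0128 F [-6.4  0.9 -2.1] w 0.7
dot [-0.0365  0.0302] [302.4, 174.5] 11
dot [-0.0363 -0.0294] [324.0, 178.8] 10
mid [-0.0364  0.0004] yaw rel dock 0.003 sep 0.0596
```

Sliding at about 6 N. I'll go on in 1 mm steps until the force jumps.

apply_moves:
  deltas:
    - [-0.001, 0, 0.0006, 0, 0, 0, 0.3]
    - [-0.002, 0, 0.0012, 0, 0, 0, 0.3]
    - [-0.003, 0, 0.0018, 0, 0, 0, 0.3]
    - [-0.004, 0, 0.0024, 0, 0, 0, 0.3]
    - [-0.005, 0, 0.003, 0, 0, 0, 0.3]
    - [-0.006, 0, 0.0036, 0, 0, 0, 0.3]
    - [-0.006, 0, 0.0036, 0, 0, 0, 0.3]

```text
time: 6.57
tool_pos: [0.6453, -0.0734, 0.0128]
tcp_rot: [0.24, 2.619, -0.061]
wrist_force: [-5.7, 0.8, -2.6]
width: 0.7
```

```bash
python3 -c "
from h import *
where();dots()"
```

```text
t 6.57 dock xyz -0.0521 -0.0018 0.0128 F [-5.7  0.8 -2.6] w 0.7
dot [-0.0289  0.0299] [303.0, 171.8] 10
dot [-0.0298 -0.0295] [324.5, 176.5] 12
mid [-0.02935  0.0002 ] yaw rel dock -0.015 sep 0.0594
```

apply_moves:
  deltas:
    - [-0.001, 0, 0.0006, 0, 0, 0, 0.3]
    - [-0.002, 0, 0.0012, 0, 0, 0, 0.3]
    - [-0.003, 0, 0.0018, 0, 0, 0, 0.3]
    - [-0.004, 0, 0.0024, 0, 0, 0, 0.3]
    - [-0.005, 0, 0.003, 0, 0, 0, 0.3]
    - [-0.005, 0, 0.003, 0, 0, 0, 0.3]

```text
time: 7.12
tool_pos: [0.6477, -0.0739, 0.0117]
tcp_rot: [0.24, 2.625, -0.061]
wrist_force: [-23.2, 5.2, 13.7]
width: 0.699
```

```bash
python3 -c "
from h import *
where();dots()"
```

```text
t 7.12 dock xyz -0.0496 -0.0018 0.0117 F [-23.2   5.2  13.7] w 0.7
dot [-0.0289  0.0299] [303.0, 171.8] 10
dot [-0.0286 -0.0296] [324.6, 176.1] 11
mid [-0.02875  0.00015] yaw rel dock 0.005 sep 0.0595
```

Force jumped to 24 N and the pack stopped: it is at the stop. I'll back straight off, then raise.

apply_moves:
  deltas:
    - [0.009, 0, -0.005, 0, 0, 0, 0.3]
    - [0.022, 0, -0.0125, 0, 0, 0, 0.3]
    - [0.035, 0, -0.02, 0, 0, 0, 0.3]
    - [0.035, 0, -0.02, 0, 0, 0, 0.3]
    - [-0.04, 0, -0.15, 0, 0, 0, 1]
    - [-0.04, 0, -0.15, 0, 0, 0, 1]
    - [-0.04, 0, -0.15, 0, 0, 0, 1]
    - [-0.04, 0, -0.15, 0, 0, 0, 1]

```text
time: 7.83
tool_pos: [0.6196, -0.0686, 0.1733]
tcp_rot: [0.238, 2.601, -0.061]
wrist_force: [1.6, -0.6, 1.4]
width: 0.136
```

Run:
```python
from h import *
im=cv2.cvtColor(vision.read_camera("top"),cv2.COLOR_RGB2BGR);cv2.imwrite("pics/t4.png",cv2.resize(im[125:245,215:395],None,fx=4.4,fy=4.4,interpolation=cv2.INTER_CUBIC))
where();dots()
B=np.array([.6395,.131]); print(dk(np.r_[B,0]))
print(delta([.6395,.131,.17],Rt(0)))
```

```text
t 7.88 dock xyz -0.0748 -0.0015 0.1794 F [ 2.6 -0.6  4.5] w 0.05
dot [-0.0275  0.0302] [303.0, 171.3] 7
dot [-0.0282 -0.0306] [325.0, 176.0] 9
mid [-0.02785 -0.0002 ] yaw rel dock -0.012 sep 0.0608
[-0.0947  0.1983]
[0.0202, 0.1998, -0.0037, 0.0029, 0.5385, -0.0011]
```

View pics/t4.png

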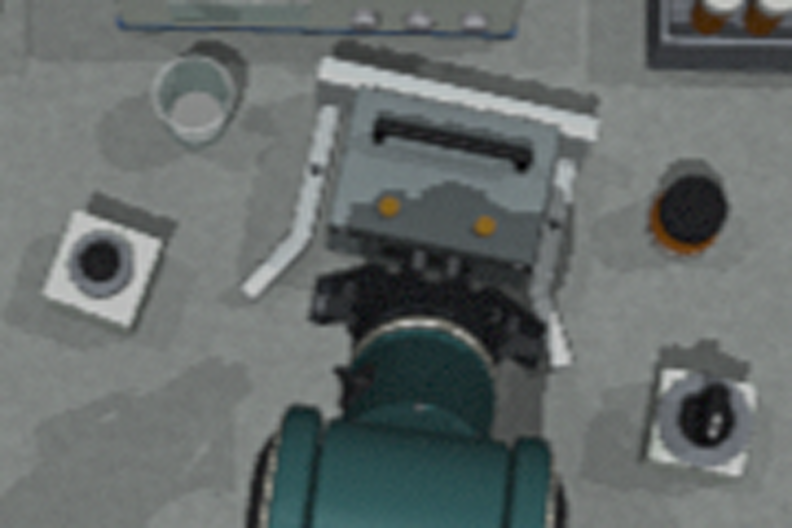

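The pack's top edge meets the back stop all along ((362,90) to (555,130)), and it is centred between the guides. Next, above the button.

apply_moves:
  deltas:
    - [0.02, 0.2, -0.004, 0, 0, 0, 1]
    - [0.02, 0.2, -0.004, 0, 0, 0, 1]
    - [0.02, 0.2, -0.004, 0, 0.54, 0, 1]
    - [0.02, 0.2, -0.004, 0, 0.54, 0, 1]
    - [0.02, 0.2, -0.004, 0, 0.54, 0, 1]
    - [0.02, 0.2, -0.004, 0, 0.54, 0, 1]
    - [0.02, 0.2, -0.004, 0, 0.54, 0, 1]
    - [0.02, 0.2, -0.004, 0, 0.54, 0, 1]

```text
time: 8.6
tool_pos: [0.636, 0.1327, 0.1593]
tcp_rot: [-0.283, -3.111, -0.006]
wrist_force: [0.6, -0.3, 0.3]
width: 0.001
```

apply_moves:
  deltas:
    - [0, 0, 0, 0, 0, 0, 1]
    - [0, 0, 0, 0, 0, 0, 1]
    - [0, 0, 0, 0, 0, 0, 1]

```text
time: 8.85
tool_pos: [0.6319, 0.1318, 0.1601]
tcp_rot: [-0.284, -3.111, -0.005]
wrist_force: [0.5, -0.2, 0.0]
width: -0.003
```

Run:
```python
from h import *
s=status.read_state();where();print(s["tool_pos"],s["tcp_rot"],delta([.6395,.131,.09],Rt(0)))
im=cv2.cvtColor(vision.read_camera("wrist"),cv2.COLOR_RGB2BGR);cv2.imwrite("pics/w5.png",im)
```

```text
t 8.85 dock xyz -0.1024 0.1977 0.1601 F [ 0.5 -0.2  0. ] w -0.0
[0.63187943 0.13184099 0.16005902] [-0.28407512 -3.11119498 -0.00548865] [-0.0089, 0.0004, 0.0699, 0.0019, -0.0177, -0.0006]
```

View pics/w5.png

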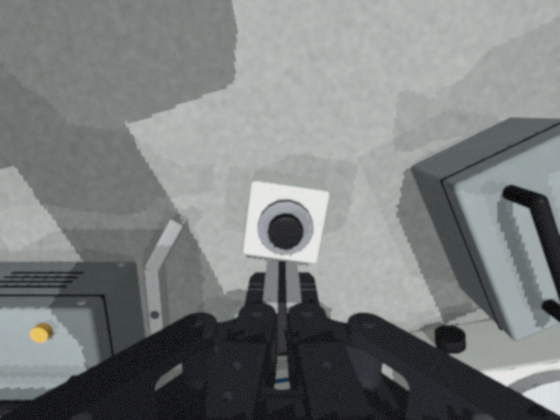

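The button cap is at (285,231) in the wrist view, just behind the finger tips.

Run:
```python
from h import *
s=status.read_state(); q=ray("",(285,231),.072,wcal(s)); print(q)
b=(q+np.array([.6395,.131,.072]))/2
for z in(.085,.062):print(z,delta([b[0],b[1],z],Rt(0)))
```

```text
[0.6388518  0.13401365 0.072     ]
0.085 [-0.0083, 0.0018, 0.0753, 0.0021, -0.0173, -0.0006]
0.062 [-0.0087, 0.0017, 0.0983, 0.0021, -0.0173, -0.0006]
```

The two views agree to within 3 mm on the button's position. I'll go to just above it first.

apply_moves:
  deltas:
    - [-0.008, 0.002, 0.025, 0, -0.017, 0, 1]
    - [-0.008, 0.002, 0.05, 0, -0.017, 0, 1]
    - [-0.008, 0.002, 0.065, 0, -0.017, 0, 1]
    - [-0.008, 0.002, 0.075, 0, -0.017, 0, 1]
    - [-0.008, 0.002, 0.075, 0, -0.017, 0, 1]
    - [-0.008, 0.002, 0.075, 0, -0.017, 0, 1]

```text
time: 9.4
tool_pos: [0.6395, 0.1331, 0.0857]
tcp_rot: [-0.285, -3.128, -0.004]
wrist_force: [0.4, 0.4, 0.0]
width: 0.004
```

```bash
python3 -c "
from h import *
where();dots();print(status.read_state()['tool_pos'])"
```

```text
t 9.4 dock xyz -0.0952 0.2003 0.0857 F [0.4 0.4 0. ] w 0.0
dot [-0.0281  0.0301] [303.0, 171.5] 12
dot [-0.0283 -0.03  ] [324.8, 176.0] 10
mid [-2.82e-02  5.00e-05] yaw rel dock -0.003 sep 0.0601
[0.6404544  0.13317635 0.08678899]
```

apply_moves:
  deltas:
    - [0, 0, 0.007, 0, 0, 0, 1]
    - [0, 0, 0.013, 0, 0, 0, 1]
    - [0, 0, 0.016, 0, 0, 0, 1]
    - [0, 0, 0.019, 0, 0, 0, 1]
    - [0, 0, 0.022, 0, 0, 0, 1]
    - [0, 0, 0.022, 0, 0, 0, 1]
    - [0, 0, 0.022, 0, 0, 0, 1]

```text
time: 10.03
tool_pos: [0.6406, 0.1333, 0.0659]
tcp_rot: [0.285, 3.128, 0.004]
wrist_force: [-3.7, -0.7, 11.7]
width: -0.001
```

11.7 N at z = 0.066, so the button is at its bottom stop (6 mm of travel). Holding briefly, then lifting off.

apply_moves:
  deltas:
    - [0, 0, 0.001, 0, 0, 0, 1]
    - [0, 0, 0.001, 0, 0, 0, 1]
    - [0, 0, -0.02, 0, 0, 0, 1]
    - [0, 0, -0.05, 0, 0, 0, 1]
    - [0, 0, -0.09, 0, 0, 0, 1]
    - [0, 0, -0.09, 0, 0, 0, 1]
    - [0, 0, -0.09, 0, 0, 0, 1]
    - [0, 0, -0.09, 0, 0, 0, 1]

```text
time: 10.7
tool_pos: [0.6399, 0.133, 0.1537]
tcp_rot: [0.285, 3.128, 0.004]
wrist_force: [-0.2, -1.5, -0.1]
width: -0.001
```

Run:
```python
from h import *
where();dots()
im=cv2.cvtColor(vision.read_camera("scene"),cv2.COLOR_RGB2BGR);cv2.imwrite("pics/s6.png",cv2.resize(im[150:320,190:420],None,fx=3.4,fy=3.4,interpolation=cv2.INTER_CUBIC))
```

```text
t 10.7 dock xyz -0.0947 0.2003 0.1537 F [-0.2 -1.5 -0.1] w -0.0
dot [-0.0281  0.0301] [303.0, 171.5] 12
dot [-0.0283 -0.03  ] [324.8, 176.0] 10
mid [-2.82e-02  5.00e-05] yaw rel dock -0.003 sep 0.0601
```

View pics/s6.png

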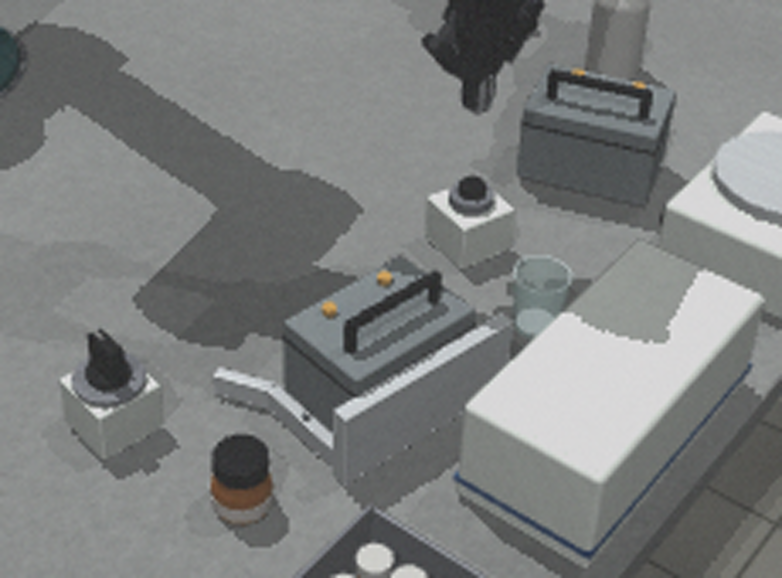

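The pack stands square against the stop. The button at (470,190) is up and the fingers are well above it. Jar, beaker and knob look undisturbed.

```bash
python3 -c "
from workcell import job
print(job.finish_job())"
```

```text
the job is handed in; nothing more can be done
None
```

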